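# Bring the red objective to the front of the turret and unscrew it

### The arm

A 6-joint arm with a two-finger parallel gripper is mounted at the origin on a cart in front of the work surface, level with it; the furniture and walls round the work are solid. World frame = base frame: x ahead of the robot, y to its left, z up, the work surface at z = 0. Lengths are in m, angles in rad, forces in N, time in s.
With the tool pointing down it reaches from about 0.325 to 0.775 m from the base axis. Payload 5.5 kg.
Tool frame: the origin (TCP) lies midway between the tips of the shut fingers; the grasp point (between the pads) lies robot.grasp_offset behind it (robot.grasp_offset is the distance from the TCP to the grasp point, in m); z points along the fingers, y is the line along which they close (so a half turn about z gives the same grasp; the last joint's range is limited). The gripper opens to 88 mm and grips with 3 to 60 N. Pads are 20 mm wide; open, the fingers measure 115 mm over their backs; the gripper's body (75 mm by 178 mm) begins 61 mm behind the grasp point.
Start: joints at [1.17, 0.091, 1.231, -0, 1.82, -0.057], TCP at [0.202, 0.565, 0.223] pointing down, gripper open.
Joint ranges: [-2.87, 2.87], [-0.86, 2.18], [0.17, 2.46], [-1.51, 4.65], [0.06, 2.69], [-2.65, 2.65]. Speed limits (rad/s): [2.57, 2.57, 3.01, 3.14, 3.14, 3.14].

### API

Orientations are given as a rotation vector (axis times angle).
In Python, from rig import robot, grab_frame, job gives the robot as it stands.
- The arm moves only by the tool play_rows, never from a script. Its argument "deltas" is a list of rows, each a list of 7 numbers: the shift along the world's x, y, z in cm, then the turn, a rotation vector about the world's x, y, z in rad, then the gripper command: -1 is shut, 1 is fully open, values between are in proportion. In form: [[dx, dy, dz, rx, ry, rz, hand], ...]. A call has 1 to 12 rows; each row is the pose to reach, as a shift and turn from the pose commanded when the call began; what a row does not reach only later rows make up. A row lasts 1/8 s, in which the tool goes at most 62.5 mm and 10.7 degrees, less where a joint would pass 70% of its speed; a pose out of reach is approached as far as the arm can. A call with a gripper value outside its range is refused whole. The fingers move at their own pace and stop on an object; the grip force is fixed at half the most. Time passes only in rows, so rows that repeat a pose let the fingers close. It gives the time, the measured TCP pose, the force, the opening and the grip force at its end, in the units of the state.
- robot.state(): the state, without advancing time (a new reading comes with each control period).
- grab_frame(name): name is "side" or "top"; returns a dict with "image" (400x640x3 uint8, red, green, blue), "intrinsics" (3x3 intrinsics, pixels), "k1" (the pictures are not rectified: a ray, as slopes to the right and down, at radius r is drawn at 1 + k1 r^2 times it, then the intrinsics apply), "rvec" (rotation vector, rad) and "tvec" (3), from world to camera coordinates, as OpenCV has them. Camera axes: x right, y down, z forward; pixel columns grow to the right and rows downward; lengths in m; the calibration is good to about 2 mm. A picture is of the moment at which its call begins. There is no depth.
- job.finish_job(): hands the job in; it is judged then, once.
The state is a dict: "time_s": time; "joints": joint angles; "joint_velocities": joint speeds; "effort": joint torques, N m; "tcp_pos": TCP position; "orientation": TCP orientation; "contact_force": force on the tool from outside, world axes, zero at the start; "wrist_torque": the same for the moment, N m; "finger_gap": finger opening in m; "finger_force": force on a finger pad.
Only numpy, scipy, OpenCV 4.12 (cv2) and the standard library are available. Lean on these libraries where they do the work, as an engineer would, in place of code of your own. Each camera call takes 0.05 s, during which the arm holds its last target. There are 200 camera calls.

### The job

Turn the objective turret by its centre knob until the red-banded objective stands at the white pointer at the front of the stand and the turret clicks in there. Then unscrew that objective anticlockwise, lift it out and set it down upright in the orange tray, without dropping it. Leave the yellow- and blue-banded objectives screwed in, and do not disturb the timer, the bottle or the petri dish.

Things in the scene. Friction and masses are not known exactly. Their poses are not given: they have to be found in the camera images.
- turret_knob (a point): Centre of the black bar knob on top of the turret: bar 44 long x 14 thick x 44 high, from 56 to 100 mm above the worktop; this point at 84 mm, on the turret's vertical axis. x axis along the bar, z up; pinch the bar across its 14 mm thickness from above. The bar is in line with the red socket, which lies on the -x side of the knob.
- turret (a joint): Angle turned since the start, anticlockwise from above, 0 at the start. The turret, an aluminium cone 138 mm across with 3 sockets 120 degrees apart, turns freely either way without end and stays where left (friction 0.06 N m). A sprung roller at the rear clicks in whenever a socket is at the pointer: it centres the turret from about 4 degrees off; passing a click takes about 0.3 N m.
- service_mark (a point): Point fixed to the stand where the middle of a socket's mouth stands when that socket is at the pointer: 51 mm from the turret's axis, 40 mm above the worktop. -x axis: from the turret's axis to the pointer, facing the robot within 20 degrees.
- stand: Fixed grey base plate 216 mm across, 7 mm thick, with a white pointer block 17 mm high at its front edge and a white shield wall, 95 mm high at radius 106 mm, round the 220 degrees at the rear and sides. Origin: centre of its underside, under the turret's axis; -x points to the pointer.
- socket_red (a point): Middle of the mouth of the dark steel socket (46 mm outer diameter) that holds the red objective, marked by a small red dot; 51 mm from the turret's axis, 40 mm above the worktop. Its z axis is the axis of the socket and leans 30 degrees from vertical, away from the turret's axis. Its floor lies 12 mm below the mouth along that axis.
- socket_yellow (a point): The same for the socket of the yellow objective, 120 degrees anticlockwise (seen from above) of the red one.
- socket_blue (a point): The same for the socket of the blue objective, 120 degrees clockwise of the red one.
- objective_red_grip (a point): Point on the axis of the loose steel objective with the red band, in the middle of its knurled grip, 46 mm from its foot. z axis along the objective towards its lens; x axis in line with that of its socket (within 0.1 rad) while screwed in. Seated, it leans out 30 degrees with the socket and this point lies 34 mm from the socket's mouth.
- objective_red: The red objective; origin at the centre of its flat foot, z axis towards the lens. 70 mm long, ~0.12 kg; barrel 30 mm thick from 16 to 58 mm above the foot, tapering to 16 mm; below it a flange 44 mm wide and a brass foot 24 mm wide with 3 lugs to 33 mm. Coarse thread: turned 55 to 70 degrees anticlockwise (seen from the lens) it is free (stop at 75); then it is drawn 14 mm along its axis to be clear.
- objective_yellow_grip (a point): The same point of the objective with a yellow band, to be left screwed in.
- objective_blue_grip (a point): The same point of the objective with a blue band, to be left screwed in.
- tray_floor (a point): Centre of the inner floor (black mat, 6 mm above the worktop) of the fixed orange parking tray, 140 x 140 mm with walls 4 mm thick and 14 mm high; x and y axes along its sides.
- timer: Grey bench timer standing on its edge, 22 x 66 x 58 mm; origin at its underside. Bystander.
- bottle_pink: Small bottle with a blue cap, 46 mm in diameter, 90 mm high; origin at its underside. Bystander.
- petri_c: Small petri dish, 60 mm in diameter, 16 mm high; origin at its underside. Bystander.

How it is judged:
On the way, in this order (a step that is already met when the one before it is completed fails the run):
1. the red objective, still screwed in, stands at the pointer (socket within 5 mm of the service mark) (horizontal distance between socket_red and service_mark below 0.005 m and angle between the x axis of objective_red_grip and the x axis of socket_red, either way round below 0.35 rad and distance between objective_red_grip and socket_red below 0.04 m), for 0.2 s.
2. the red objective is unscrewed there: turned more than 0.75 rad in its socket (horizontal distance between socket_red and service_mark below 0.008 m and angle between the x axis of objective_red_grip and the x axis of socket_red, either way round above 0.75 rad and distance between objective_red_grip and socket_red below 0.053 m), for 0.1 s.
At the end, for the whole second after the job is handed in: The red objective stands upright (within 0.12 rad) on the floor of the orange tray, its axis at most 50 mm from the tray's centre along each side, released and at rest; the yellow and blue objectives are still seated in their sockets (x of objective_red_grip in the frame of tray_floor between -0.05 and 0.05 m and y of objective_red_grip in the frame of tray_floor between -0.05 and 0.05 m and height (world z) of objective_red_grip between 0.048 and 0.056 m and angle between objective_red_grip's own z axis and vertical below 0.12 rad and linear speed of objective_red below 0.02 m/s and distance between objective_yellow_grip and socket_yellow below 0.04 m and angle between the x axis of objective_yellow_grip and the x axis of socket_yellow, either way round below 0.4 rad and distance between objective_blue_grip and socket_blue below 0.04 m and angle between the x axis of objective_blue_grip and the x axis of socket_blue, either way round below 0.4 rad); the robot touches nothing.
It fails at once if the yellow or the blue objective is turned more than 0.4 rad in its socket or drawn more than 6 mm out (not (distance between objective_yellow_grip and socket_yellow below 0.04 m and angle between the x axis of objective_yellow_grip and the x axis of socket_yellow, either way round below 0.4 rad and distance between objective_blue_grip and socket_blue below 0.04 m and angle between the x axis of objective_blue_grip and the x axis of socket_blue, either way round below 0.4 rad)).
It fails at once if the red objective falls (faster than 0.5 m/s while not touched by the fingers) (linear speed of objective_red above 0.5 m/s and contact force between the fingers and objective_red below 0.05 N).
It fails at once if the timer, the bottle or the petri dish is moved more than 25 mm (distance of any of timer, bottle_pink, petri_c from where it was at the start of the episode above 0.025 m).
It also fails if it takes over 61 s, if anything falls off the work surface, if the arm or the gripper's body presses on something with over 40 N, if the wrist force passes 120 N, or if a joint passes its speed limit or range.

## Working session

There is one attempt and no reset: what is moved stays moved. The work goes in short steps, Python scripts to look and compute and a tool call to move; the robot and the scene stay as the last step left them, time stands still between calls to the robot, and variables do not carry over. Pictures are saved under pics/ and viewed, at most 10 in all, crops included, and the job is handed in when it is done.

Besides the shell and the picture viewer there is one more tool, called after "Emit:" by a JSON object that holds its "name" and its "arguments", one argument or row to a line. play_rows: Moves the arm, as the interface text tells. Its arguments: {"type":"object","properties":{"deltas":{"type":"array"}},"required":["deltas"]}

```bash
mkdir -p pics; ls; python3 - <<'E'
from rig import robot, grab_frame, job
import cv2, numpy as np
for n in ("side","top"):
    f=grab_frame(n); cv2.imwrite(f"pics/{n}0.png",f["image"][:,:,::-1])
    np.savez(f"{n}0.npz",**f)
    print(n,f["intrinsics"],f["k1"],f["rvec"],f["tvec"])
print(robot.state(),robot.grasp_offset)
E
```

```text
pics
side [[453.8429783    0.         316.28233319]
 [  0.         453.8429783  205.77957996]
 [  0.           0.           1.        ]] -0.08832031292843251 [ 2.09371907 -0.160851    0.11164605] [-0.52417401  0.10290124  1.05484321]
top [[462.11481064   0.         317.7107848 ]
 [  0.         462.11481064 192.58897406]
 [  0.           0.           1.        ]] 0.010646779582890798 [ 2.17420152 -2.18312149  0.14951195] [-0.05165333  0.5650199   1.07515222]
{'time_s': 0.1, 'joints': array([ 1.17030215e+00,  9.17714132e-02,  1.23175774e+00,  6.51680069e-06,
        1.81981397e+00, -5.66983909e-02]), 'joint_velocities': array([-6.30568079e-04,  1.92910587e-03, -2.20300538e-03, -3.69647303e-04,
       -1.70951930e-03,  1.05625010e-05]), 'effort': array([ 1.49829477e-03, -4.47858596e+01, -4.07568169e+01,  6.98718661e-02,
        2.84860568e-02, -1.05913218e-04]), 'tcp_pos': array([0.20213082, 0.56463988, 0.2216316 ]), 'orientation': array([-5.37305939e-01, -3.09489397e+00,  2.67551745e-03]), 'contact_force': array([-0.14552683,  0.28044245,  0.63168415]), 'wrist_torque': array([ 0.00690729, -0.02009877, -0.01519128]), 'finger_force': 0.0, 'finger_gap': 0.08775220498696056} 0.0187
```

View pics/top0.png

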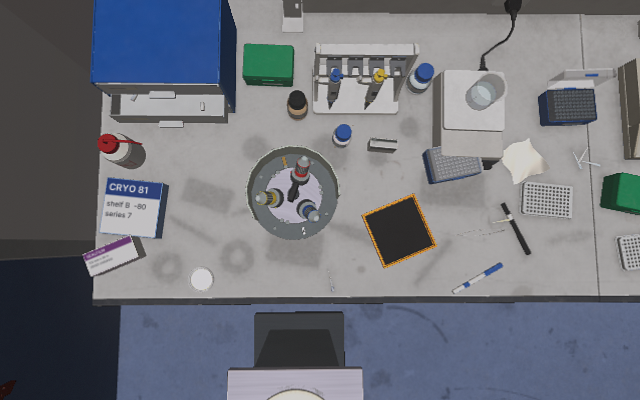

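View pics/side0.png

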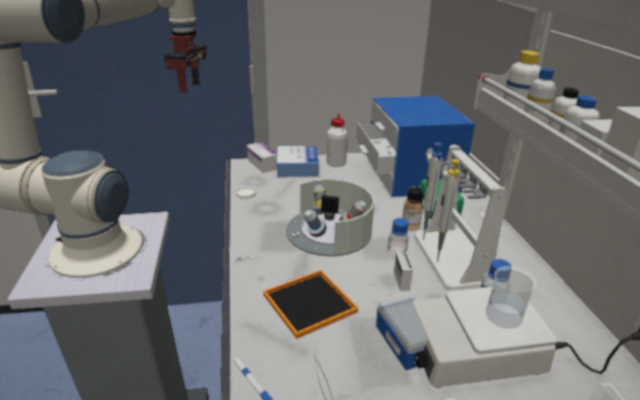

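The top view has the stand at about (293,193), the red objective at (303,165) facing away from the robot, yellow at (268,198), blue at (308,210), the pointer near (303,231) and the tray at (399,231). In the side view the shield wall runs round the rear, and the bottle and timer are at (399,235) and (402,270).

```bash
cat > cam.py <<'E'
import numpy as np, cv2
from rig import grab_frame
def rays(f,px):
    K=f["intrinsics"]; d=np.array([float(f["k1"]),0,0,0,0])
    px=np.array(px,float).reshape(-1,1,2)
    n=cv2.undistortPoints(px,K,d).reshape(-1,2)
    R=cv2.Rodrigues(f["rvec"])[0]; c=-R.T@f["tvec"]
    return c,(np.c_[n,np.ones(len(n))]@R)
def onz(f,px,z):
    c,r=rays(f,px); return c+r*((z-c[2])/r[:,2:3])
def proj(f,P):
    d=np.array([float(f["k1"]),0,0,0,0])
    return cv2.projectPoints(np.array(P,float).reshape(-1,1,3),f["rvec"],f["tvec"],f["intrinsics"],d)[0].reshape(-1,2)
def tri(f1,p1,f2,p2):
    A=np.zeros((3,3));b=np.zeros(3)
    for f,p in((f1,p1),(f2,p2)):
        c,r=rays(f,[p]);r=r[0]/np.linalg.norm(r[0]);M=np.eye(3)-np.outer(r,r);A+=M;b+=M@c
    return np.linalg.solve(A,b)
def crop(f,x0,y0,x1,y1,s,name):
    cv2.imwrite(name,cv2.resize(f["image"][y0:y1,x0:x1,::-1],None,fx=s,fy=s,interpolation=cv2.INTER_CUBIC))
E
python3 - <<'E'
from cam import *
t=dict(np.load("top0.npz"));s=dict(np.load("side0.npz"))
a=cv2.resize(t["image"][140:246,240:346,::-1],None,fx=5,fy=5,interpolation=cv2.INTER_CUBIC)
b=cv2.resize(s["image"][170:260,280:380,::-1],None,fx=2.7,fy=2.7,interpolation=cv2.INTER_CUBIC)
o=np.zeros((530,800,3),np.uint8);o[:530,:530]=a;o[:243,530:800]=b;cv2.imwrite("pics/crop0.png",o)
im=t["image"];h=cv2.cvtColor(im,cv2.COLOR_RGB2HSV)
m=((h[...,0]>8)&(h[...,0]<22)&(h[...,1]>170)&(h[...,2]>120)).astype(np.uint8);m[:,:350]=0;m[:180]=0;m[280:]=0;m[:,450:]=0
p=np.argwhere(m)[:,::-1].astype(np.float32);w=onz(t,p,0.014)[:,:2].astype(np.float32)
r=cv2.minAreaRect(w);print("tray",len(p),r)
print("stand-ish",onz(t,[[293,193]],0.007), "cam",rays(t,[[0,0]])[0],rays(s,[[0,0]])[0])
E
```

```text
tray 405 ((0.47444993257522583, -0.25030383467674255), (0.13745218515396118, 0.13900220394134521), 22.16883659362793)
stand-ish [[0.56662337 0.00575733 0.007     ]] cam [ 0.44473811 -0.02243955  1.13118183] [ 0.37084645 -0.93148095  0.62678338]
```

View pics/crop0.png

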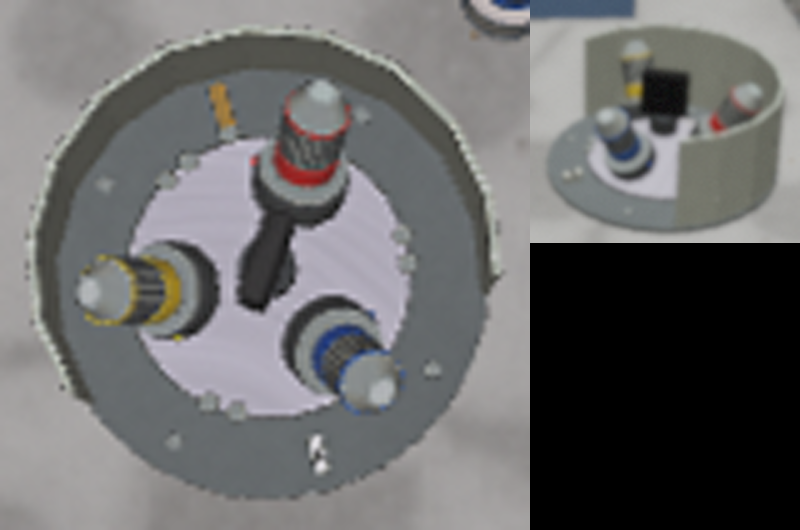

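```bash
python3 - <<'E'
from cam import *
t=dict(np.load("top0.npz"));s=dict(np.load("side0.npz"))
cp=lambda L:[[240+(x+.5)/5-.5,140+(y+.5)/5-.5] for x,y in L]
# plate edge radial: subpixel by gradient
g=cv2.GaussianBlur(cv2.cvtColor(t["image"],cv2.COLOR_RGB2GRAY).astype(np.float32),(3,3),0)
c0=np.array([0.5666,0.0058]);E=[]
for a in np.radians(np.arange(115,246,3)):
    rr=np.arange(.09,.125,.0005)
    W=np.c_[c0[0]+rr*np.cos(a),c0[1]+rr*np.sin(a),np.full(len(rr),.007)]
    p=proj(t,W).astype(np.float32);v=cv2.remap(g,p[:,0],p[:,1],cv2.INTER_LINEAR).ravel()
    E.append(W[np.argmax(np.gradient(v)),:2])
E=np.array(E)
def circ(E):
    A=np.c_[2*E,np.ones(len(E))];x=np.linalg.lstsq(A,(E**2).sum(1),rcond=None)[0]
    return x[:2],np.sqrt(x[2]+x[:2]@x[:2])
c,r=circ(E);d=np.abs(np.linalg.norm(E-c,axis=1)-r);k=d<.003;c,r=circ(E[k]);print("plate",c,r,k.sum(),len(k))
T=onz(t,cp([(322,92),(92,292),(384,393)]),.0902)[:,:2];ct,rt=circ(T);print("tips",T,ct,rt)
for cc in(c,ct):
    print("ang",[np.degrees(np.arctan2(*(q-cc)[::-1]))for q in T])
P=onz(t,cp([(317,453)]),.017)[0,:2];Ro=onz(t,cp([(222,105)]),.03)[0,:2]
print("pointer",P-c,np.degrees(np.arctan2(*(P-c)[::-1])),"roller",Ro-c,np.degrees(np.arctan2(*(Ro-c)[::-1])))
K=onz(t,cp([(250,305),(275,215)]),.1)[:,:2];print("knob ends",K,K.mean(0),np.degrees(np.arctan2(*(K[1]-K[0])[::-1])))
print(proj(s,np.r_[c,.1][None]),proj(t,np.r_[c,.1][None]))
# petri, bottle, timer rough
print(onz(t,[[202,280]],.016),onz(t,[[343,132]],.09),onz(t,[[383,144]],.058))
E
```

```text
plate [0.56137714 0.00497807] 0.1076932073045496 42 44
tips [[ 0.63793089 -0.02140843]
 [ 0.54646324  0.08251272]
 [ 0.50035725 -0.04900274]] [0.56139274 0.00343929] 0.08047047675442288
ang [np.float64(-19.018020145464472), np.float64(100.88794252655939), np.float64(-138.50264605415998)]
ang [np.float64(-17.985761178664138), np.float64(100.69190009166883), np.float64(-139.33064548619527)]
pointer [-0.08580145 -0.02349047] -164.6889133582859 roller [0.08138484 0.02188748] 15.052851948395968
knob ends [[ 5.39455711e-01  1.10197502e-02]
 [ 5.80043697e-01 -1.63410141e-04]] [0.5597497  0.00542817] -15.404416903388883
[[328.9508493  195.47907293]] [[292.30701907 190.85785028]]
[[0.3596288  0.22000938 0.016     ]] [[ 0.69866161 -0.11135442  0.09      ]] [[ 0.67750251 -0.2088531   0.058     ]]
```

Emit:
{"name": "play_rows", "arguments": {
  "deltas": [
    [3.5,-5.6,0,0,0,0,0.4],
    [7,-11,0,0,0,0,0],
    [10.5,-16.5,0,0,0,0,-0.2],
    [14,-22,0,0,0,0,-0.2],
    [17.5,-27.5,0,0,0,0,-0.2],
    [21,-33,0,0,0,0,-0.2],
    [24.5,-38.5,0,0,0,0,-0.2],
    [28,-44,0,0,0,0,-0.2],
    [31.5,-49.5,0,0,0,0,-0.2],
    [35.9,-56,0,0,0,0.015,-0.2],
    [35.9,-56,-3,0,0,0.015,-0.2],
    [35.9,-56,-7,0,0,0.015,-0.2]
  ]
}}

```text
time_s: 1.6
tcp_pos: [0.5626, 0.002, 0.1517]
orientation: [0.52, 3.097, -0.001]
contact_force: [0.2, 0.8, -1.1]
finger_gap: 0.0352
finger_force: 0.0
```

```bash
python3 - <<'E'
from cam import *
from rig import robot
print(robot.state())
a=grab_frame("top");b=grab_frame("side")
o=np.zeros((450,800,3),np.uint8)
o[:,:400]=cv2.resize(a["image"][120:270,220:353,::-1],(400,450));o[:,400:]=cv2.resize(b["image"][130:280,260:393,::-1],(400,450))
cv2.imwrite("pics/c1.png",o)
E
```

```text
{'time_s': 1.6, 'joints': array([-5.65009310e-02, -1.31752002e-02,  1.46279619e+00, -5.62905463e-04,
        1.69098532e+00, -1.29457343e+00]), 'joint_velocities': array([ 0.04205808, -0.00273539,  0.60030843,  0.01857952, -0.56025791,
        0.02141212]), 'effort': array([ -1.82161309, -40.84087014, -44.08154726,  -0.33370092,
         0.78606164,  -0.26865855]), 'tcp_pos': array([0.56256635, 0.00203941, 0.15174535]), 'orientation': array([ 5.20166345e-01,  3.09717404e+00, -7.02384645e-04]), 'contact_force': array([ 0.17724373,  0.79511757, -1.14506975]), 'wrist_torque': array([-0.01557008, -0.04648566, -0.09073827]), 'finger_force': 0.0, 'finger_gap': 0.03518160798743152}
```

View pics/c1.png

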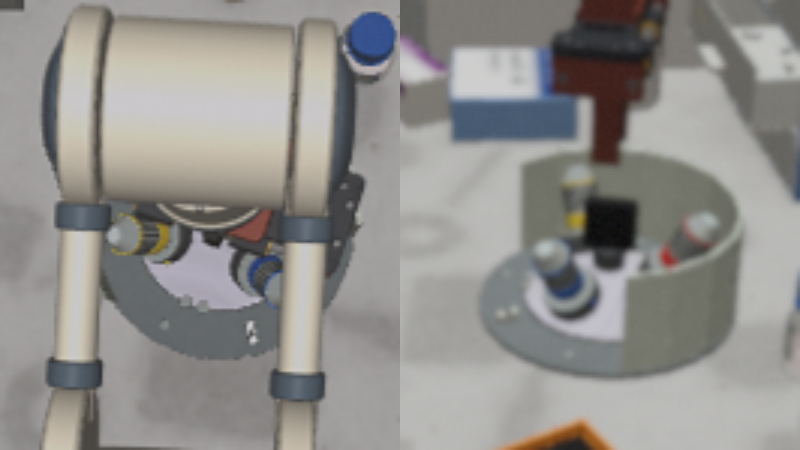

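The gripper is over the knob, with the fingers at (605,150) and the knob at (610,225) in the side crop. Next I lower it and grip.

Emit:
{"name": "play_rows", "arguments": {
  "deltas": [
    [0,0,-3,0,0,0,-0.2],
    [0,0,-6,0,0,0,-0.2],
    [0,0,-8.8,0,0,0,-0.2],
    [0,0,-8.8,0,0,0,-0.2],
    [0,0,-8.8,0,0,0,-1],
    [0,0,-8.8,0,0,0,-1],
    [0,0,-8.8,0,0,0,-1],
    [0,0,-8.8,0,0,0,-1]
  ]
}}

```text
time_s: 2.7
tcp_pos: [0.562, 0.0044, 0.0667]
orientation: [0.514, 3.096, -0.001]
contact_force: [-1.3, -2.2, 6.4]
finger_gap: 0.0135
finger_force: 30.0
```

Emit:
{"name": "play_rows", "arguments": {
  "deltas": [
    [0,0,0,0,0,-0.13,-1],
    [0,0,0,0,0,-0.26,-1],
    [0,0,0,0,0,-0.39,-1],
    [0,0,0,0,0,-0.52,-1],
    [0,0,0,0,0,-0.65,-1],
    [0,0,0,0,0,-0.78,-1],
    [0,0,0,0,0,-0.91,-1],
    [0,0,0,0,0,-1.04,-1],
    [0,0,0,0,0,-1.17,-1],
    [0,0,0,0,0,-1.3,-1],
    [0,0,0,0,0,-1.43,-1],
    [0,0,0,0,0,-1.55,-1]
  ]
}}

```text
time_s: 4.2
tcp_pos: [0.5626, 0.0047, 0.0664]
orientation: [2.538, 1.848, 0.005]
contact_force: [2.5, -1.0, 3.5]
finger_gap: 0.0137
finger_force: 30.0
```

Emit:
{"name": "play_rows", "arguments": {
  "deltas": [
    [0,0,0,0,0,-0.13,-1],
    [0,0,0,0,0,-0.26,-1],
    [0,0,0,0,0,-0.39,-1],
    [0,0,0,0,0,-0.52,-1],
    [0,0,0,0,0,-0.65,-1],
    [0,0,0,0,0,-0.78,-1],
    [0,0,0,0,0,-0.9,-1],
    [0,0,0,0,0,-1.0,-1],
    [0,0,0,0,0,-1.0,-1],
    [0,0,0,0,0,-1.0,-1]
  ]
}}

```text
time_s: 5.45
tcp_pos: [0.5641, 0.0052, 0.0665]
orientation: [3.113, 0.414, 0.012]
contact_force: [7.5, 0.0, 1.6]
finger_gap: 0.0178
finger_force: 35.0
```

```bash
python3 - <<'E'
from cam import *
from rig import robot
s=robot.state();print(s["wrist_torque"],s["contact_force"],s["finger_gap"],s["joints"])
a=grab_frame("top");b=grab_frame("side")
o=np.zeros((450,800,3),np.uint8)
o[:,:400]=cv2.resize(a["image"][120:270,220:353,::-1],(400,450));o[:,400:]=cv2.resize(b["image"][130:280,260:393,::-1],(400,450))
cv2.imwrite("pics/c2.png",o)
E
```

```text
[ 0.08965085 -1.20000112  0.97153874] [7.45133529 0.02895937 1.55124239] 0.01781840892402386 [-5.15877119e-02  1.37791074e-02  1.58758838e+00  6.75109144e-04
  1.53263968e+00  1.25448825e+00]
```

View pics/c2.png

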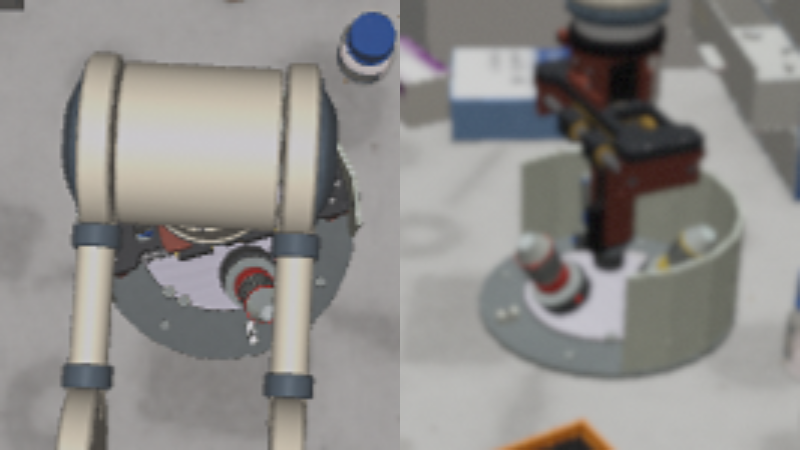

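```bash
python3 - <<'E'
from cam import *
t=dict(np.load("top0.npz"))
q=onz(t,[[307,222.5]],.0902)[0,:2]-[.5615,.0045];print(q,np.linalg.norm(q),np.degrees(np.arctan2(q[1],q[0])))
E
```

```text
[-0.07072612 -0.03230003] 0.0777526571954977 -155.4542149993937
```

Emit:
{"name": "play_rows", "arguments": {
  "deltas": [
    [0,0,0,0,0,0.05,-1],
    [0,0,0,0,0,0.1,-1],
    [0,0,0,0,0,0.1,-1]
  ]
}}

```text
time_s: 5.92
tcp_pos: [0.5638, 0.005, 0.0664]
orientation: [3.089, 0.568, 0.011]
contact_force: [8.0, -1.2, 0.6]
finger_gap: 0.0156
finger_force: 28.7
```

```bash
python3 - <<'E'
from rig import robot
s=robot.state();print(s["wrist_torque"],s["contact_force"],s["finger_gap"])
E
```

```text
[ 0.04695746 -1.04010728  0.37713772] [ 8.02772129 -1.18014429  0.57164973] 0.015626660375284276
```

The red objective appears stuck about 10° short of the pointer: it is at (262,308) in the crop and the pointer is at (250,330), and the bar has twisted in the pads. I'll release the knob and move clear to look.

Emit:
{"name": "play_rows", "arguments": {
  "deltas": [
    [0,0,0,0,0,0,-0.5],
    [0,0,0,0,0,0,-0.2],
    [0,0,0,0,0,0,-0.2],
    [0,0,4,0,0,0,-0.2],
    [0,0,9,0,0,0,-0.2],
    [0,5,13,0,0,0,-0.2],
    [0,10,13,0,0,0,-0.2],
    [0,16,13,0,0,0,-0.2],
    [0,22,13,0,0,0,-0.2],
    [0,25,13,0,0,0,-0.2]
  ]
}}

```text
time_s: 7.18
tcp_pos: [0.5604, 0.2579, 0.1941]
orientation: [-3.089, -0.571, 0.002]
contact_force: [0.7, -0.7, -0.5]
finger_gap: 0.0349
finger_force: 0.0
```

```bash
python3 - <<'E'
from cam import *
a=grab_frame("top");b=grab_frame("side");np.savez("top3.npz",**a);np.savez("side3.npz",**b)
o=np.zeros((530,800,3),np.uint8);o[:530,:530]=cv2.resize(a["image"][140:246,240:346,::-1],None,fx=5,fy=5,interpolation=cv2.INTER_CUBIC)
o[:243,530:800]=cv2.resize(b["image"][170:260,280:380,::-1],None,fx=2.7,fy=2.7,interpolation=cv2.INTER_CUBIC)
cv2.imwrite("pics/c3.png",o)
E
```

```text
(no output)
```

View pics/c3.png

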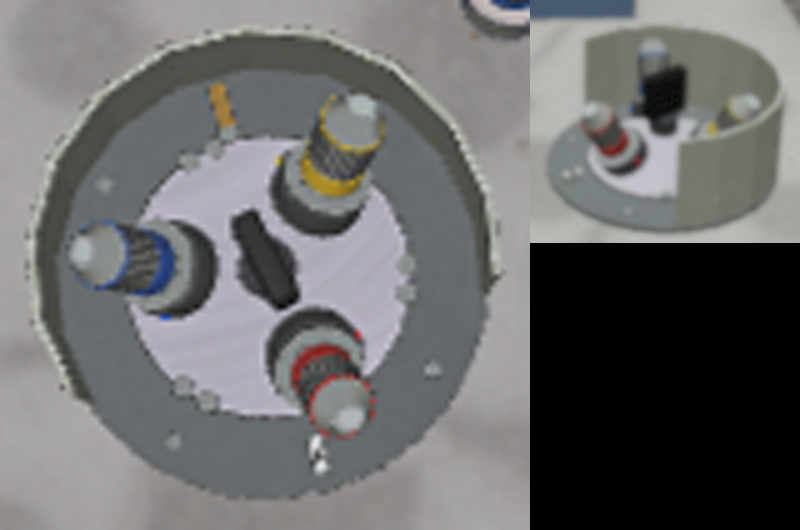

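The turret is just short of the click, with its rim bump at (217,148) touching the roller at (228,130). The pads only need to push it over that bump. I'll measure the angle and regrip squarely.

```bash
python3 - <<'E'
from cam import *
from rig import robot
from scipy.spatial.transform import Rotation as R
t=dict(np.load("top3.npz"))
cp=lambda L:[[240+(x+.5)/5-.5,140+(y+.5)/5-.5] for x,y in L]
T=onz(t,cp([(348,414),(362,107),(85,252)]),.0902)[:,:2]
for c in ([.5615,.0045],T.mean(0)): print(c,[np.degrees(np.arctan2(*(q-c)[::-1]))for q in T])
K=onz(t,cp([(243,215),(288,302)]),.1)[:,:2];print(K.mean(0),np.degrees(np.arctan2(*(K[1]-K[0])[::-1])))
s=robot.state();M=R.from_rotvec(s["orientation"]).as_matrix();print(s["tcp_pos"],np.degrees(np.arctan2(M[1,1],M[0,1])),M[:,2])
E
```

```text
[0.5615, 0.0045] [np.float64(-152.15788781264925), np.float64(-32.43291472451969), np.float64(87.79345842392797)]
[0.56219595 0.00447326] [np.float64(-152.4064907572487), np.float64(-32.67879323241078), np.float64(88.28380861912107)]
[0.56041177 0.004115  ] -152.84190457790177
[0.56030706 0.25801297 0.19375726] -68.97074377862728 [-1.57740797e-03  4.11239035e-04 -9.99998671e-01]
```

Emit:
{"name": "play_rows", "arguments": {
  "deltas": [
    [0,-6,0,0,0,0.06,-0.2],
    [0,-12,0,0,0,0.12,-0.2],
    [0.1,-18,0,0,0,0.12,-0.2],
    [0.1,-23,0,0,0,0.12,-0.2],
    [0.1,-25,-2,0,0,0.12,-0.2],
    [0.1,-25,-5,0,0,0.12,-0.2],
    [0.1,-25,-9,0,0,0.12,-0.2],
    [0.1,-25,-13,0,0,0.12,-0.2],
    [0.1,-25,-13,0,0,0.12,-1],
    [0.1,-25,-13,0,0,0.12,-1],
    [0.1,-25,-13,0,0,0.12,-1]
  ]
}}

```text
time_s: 8.65
tcp_pos: [0.5633, 0.0047, 0.0667]
orientation: [3.049, 0.751, 0.005]
contact_force: [1.1, -1.8, -1.0]
finger_gap: 0.0141
finger_force: 30.0
```

Emit:
{"name": "play_rows", "arguments": {
  "deltas": [
    [0,0,0,0,0,-0.06,-1],
    [0,0,0,0,0,-0.12,-1],
    [0,0,0,0,0,-0.18,-1],
    [0,0,0,0,0,-0.23,-1],
    [0,0,0,0,0,-0.28,-1],
    [0,0,0,0,0,-0.32,-1],
    [0,0,0,0,0,-0.32,-1]
  ]
}}

```text
time_s: 9.52
tcp_pos: [0.5647, 0.0055, 0.0669]
orientation: [3.131, 0.259, 0.011]
contact_force: [5.4, -0.2, -3.7]
finger_gap: 0.0196
finger_force: 39.2
```

```bash
python3 - <<'E'
from rig import robot
s=robot.state();print(s["wrist_torque"],s["contact_force"],s["finger_gap"])
E
```

```text
[ 0.15646643 -0.92713001  1.21801798] [ 5.41691772 -0.1513184  -3.70740462] 0.019562380825716
```

Emit:
{"name": "play_rows", "arguments": {
  "deltas": [
    [0,0,0,0,0,-0.05,-1],
    [0,0,0,0,0,-0.1,-1],
    [0,0,0,0,0,-0.1,-1]
  ]
}}

```text
time_s: 9.9
tcp_pos: [0.5651, 0.0056, 0.067]
orientation: [-3.139, -0.101, -0.012]
contact_force: [7.6, 1.1, -3.6]
finger_gap: 0.0217
finger_force: 34.3
```

```bash
python3 - <<'E'
from rig import robot
s=robot.state();print(s["wrist_torque"],s["contact_force"],s["finger_gap"],s["finger_force"],s["joints"][5])
E
```

```text
[ 0.206389   -1.21054032  0.92658244] [ 7.63216782  1.11289922 -3.59563694] 0.021716517911129097 34.25649359822273 1.4552085212221981
```

Emit:
{"name": "play_rows", "arguments": {
  "deltas": [
    [0,0,0,0,0,0.17,-1],
    [0,0,0,0,0,0.34,-1],
    [0,0,0,0,0,0.5,-1],
    [0,0,0,0,0,0.66,-1],
    [0,0,0,0,0,0.8,-1],
    [0,0,0,0,0,0.92,-1],
    [0,0,0,0,0,0.92,-1],
    [0,0,0,0,0,0.92,-1]
  ]
}}

```text
time_s: 10.9
tcp_pos: [0.5624, 0.0042, 0.0667]
orientation: [2.77, 1.477, 0.0]
contact_force: [-3.4, -4.2, 4.1]
finger_gap: 0.0137
finger_force: 30.0
```

Emit:
{"name": "play_rows", "arguments": {
  "deltas": [
    [0,0,0,0,0,-0.18,-1],
    [0,0,0,0,0,-0.36,-1],
    [0,0,0,0,0,-0.54,-1],
    [0,0,0,0,0,-0.72,-1],
    [0,0,0,0,0,-0.72,-1]
  ]
}}

```text
time_s: 11.52
tcp_pos: [0.5637, 0.0049, 0.0669]
orientation: [3.113, 0.413, 0.007]
contact_force: [2.4, -2.6, 4.3]
finger_gap: 0.0176
finger_force: 32.9
```

```bash
python3 - <<'E'
from rig import robot
s=robot.state();print(s["wrist_torque"],s["contact_force"],s["finger_gap"],s["finger_force"],s["joints"])
E
```

```text
[-0.20355284 -0.03490878  0.86550148] [ 2.36420829 -2.5719604   4.33463525] 0.017617433669125236 32.92758012190461 [-5.15890975e-02  1.55737880e-02  1.58514017e+00 -2.57249835e-05
  1.53646047e+00  1.25553280e+00]
```

```bash
python3 - <<'E'
from cam import *
o=[]
for n in("top0","top3"):
    f=dict(np.load(n+".npz")); o.append(cv2.resize(f["image"][152:185,266:299,::-1],(396,396),interpolation=cv2.INTER_NEAREST))
s=dict(np.load("side3.npz"))
cv2.imwrite("pics/c4.png",np.hstack(o))
E
```

```text
(no output)
```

View pics/c4.png

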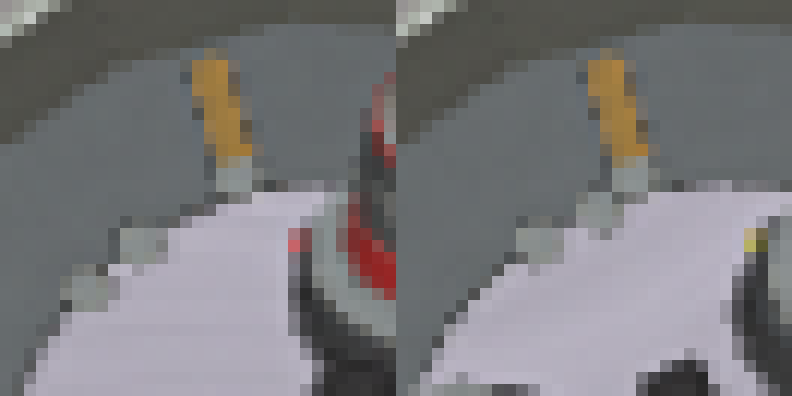

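Emit:
{"name": "play_rows", "arguments": {
  "deltas": [
    [0,0,0,0,0,0.18,-1],
    [0,0,0,0,0,0.36,-1],
    [0,0,0,0,0,0.4,-1],
    [0,0,0,0,0,0.4,-1],
    [0,0,0,0,0,0.22,-1],
    [0,0,0,0,0,0.04,-1],
    [0,0,0,0,0,-0.14,-1],
    [0,0,0,0,0,-0.32,-1],
    [0,0,0,0,0,-0.15,-1],
    [0,0,0,0,0,0,-1],
    [0,0,0,0,0,0,-1]
  ]
}}

```text
time_s: 12.9
tcp_pos: [0.5632, 0.0047, 0.0667]
orientation: [3.112, 0.418, 0.004]
contact_force: [-0.5, -2.7, 5.3]
finger_gap: 0.0174
finger_force: 28.7
```

```bash
python3 - <<'E'
from rig import robot
s=robot.state();print(s["wrist_torque"],s["contact_force"],s["finger_gap"],s["finger_force"],s["joints"])
E
```

```text
[-0.53961754  0.34455059  0.49732446] [-0.45839146 -2.70901382  5.26859174] 0.0174321684884274 28.712653499096632 [-5.17765534e-02  1.56616811e-02  1.58537687e+00 -5.75781598e-04
  1.53754425e+00  1.25176341e+00]
```

Emit:
{"name": "play_rows", "arguments": {
  "deltas": [
    [0,0,0,0,0,0.1,-0.5],
    [0,0,0,0,0,0.22,-0.2],
    [0.6,0.3,0,0,0,0.22,-0.2],
    [1.15,0.6,0,0,0,0.22,-0.2],
    [1.15,0.6,0,0,0,0.22,-0.2],
    [1.15,0.6,0,0,0,0.22,-1],
    [1.15,0.6,0,0,0,0.22,-1],
    [1.15,0.6,0,0,0,0.22,-1]
  ]
}}

```text
time_s: 13.9
tcp_pos: [0.5739, 0.0104, 0.0646]
orientation: [3.05, 0.751, 0.001]
contact_force: [1.3, -2.0, -0.8]
finger_gap: 0.0136
finger_force: 30.0
```

Emit:
{"name": "play_rows", "arguments": {
  "deltas": [
    [0.1,-0.3,0,0,0,-0.1,-1],
    [0.2,-0.6,0,0,0,-0.2,-1],
    [0.3,-0.9,0,0,0,-0.25,-1],
    [0.3,-1.1,0,0,0,-0.3,-1],
    [0.3,-1.1,0,0,0,-0.3,-1]
  ]
}}

```text
time_s: 14.52
tcp_pos: [0.5723, 0.0091, 0.0645]
orientation: [-3.111, -0.296, 0.014]
contact_force: [-18.7, 27.6, 10.2]
finger_gap: 0.0188
finger_force: 31.3
```

```bash
python3 - <<'E'
from rig import robot
s=robot.state();print(s["wrist_torque"],s["contact_force"],s["finger_gap"],s["finger_force"],s["tcp_pos"])
E
```

```text
[4.28995032 2.98699799 0.83437013] [-18.6621266   27.55357466  10.24264056] 0.01880328503491984 31.29577472805977 [0.57225324 0.00907246 0.0644802 ]
```

Emit:
{"name": "play_rows", "arguments": {
  "deltas": [
    [-0.3,0.6,0,0,0,0.15,-0.6],
    [-0.3,1.1,0,0,0,0.3,-0.2],
    [-1.0,0.8,0,0,0,0.3,-0.2],
    [-1.45,0.5,0,0,0,0.3,-0.2],
    [-1.45,0.5,0,0,0,0.3,-0.2],
    [-1.45,0.5,0,0,0,0.3,-1],
    [-1.45,0.5,0,0,0,0.3,-1],
    [-1.45,0.5,0,0,0,0.3,-1],
    [-1.45,0.5,0,0,0,0.4,-1],
    [-1.45,0.5,0,0,0,0.54,-1],
    [-1.45,0.5,0,0,0,0.54,-1],
    [-1.45,0.5,0,0,0,0.54,-1]
  ]
}}

```text
time_s: 16.02
tcp_pos: [0.5626, 0.0044, 0.0646]
orientation: [2.939, 1.106, 0.0]
contact_force: [2.6, -4.2, -1.6]
finger_gap: 0.0135
finger_force: 30.0
```

Emit:
{"name": "play_rows", "arguments": {
  "deltas": [
    [0,0,0,0,0,-0.13,-1],
    [0,0,0,0,0,-0.26,-1],
    [0,0,0,0,0,-0.39,-1],
    [0,0,0,0,0,-0.46,-1]
  ]
}}

```text
time_s: 16.52
tcp_pos: [0.5637, 0.005, 0.0648]
orientation: [3.115, 0.407, 0.006]
contact_force: [7.9, -3.2, -3.9]
finger_gap: 0.0176
finger_force: 36.5
```

```bash
python3 - <<'E'
from rig import robot
s=robot.state();print(s["wrist_torque"],s["contact_force"],s["finger_gap"],s["finger_force"],s["joints"])
E
```

```text
[-0.28469411 -1.24172833  1.05119221] [ 7.87362288 -3.1625776  -3.87011584] 0.017565428397809 36.47037019953132 [-5.15278143e-02  1.74014670e-02  1.58702422e+00  1.02018192e-04
  1.53354978e+00  1.25963479e+00]
```

The knob grip holds, but it can't lift the roller over the bump. I'll move up and take the red objective itself, where the lever arm is 68 mm, and swing the turret with that.

Emit:
{"name": "play_rows", "arguments": {
  "deltas": [
    [0,0,0,0,0,0.1,-0.5],
    [0,0,0,0,0,0.22,-0.2],
    [0,0,0,0,0,0.22,-0.2],
    [0,0,5,0,0,0.22,-0.2],
    [0,0,10,0,0,0.22,0.1],
    [0,0,13,0,0,0.22,0.14],
    [0,0,13,0,0,0.22,0.14],
    [0,0,13,0,0,0.22,0.14]
  ]
}}

```text
time_s: 17.52
tcp_pos: [0.5618, 0.0051, 0.1931]
orientation: [-3.05, -0.749, 0.003]
contact_force: [-0.1, 0.4, -0.5]
finger_gap: 0.0501
finger_force: 0.0
```

```bash
cat > pose.py <<'E'
import numpy as np
from scipy.spatial.transform import Rotation as R
C=np.array([.5622,.0045,0])
def target(al,delta,s,cy=0.0,rg=.068):
    "tool pose gripping objective at turret angle al(deg); delta: y from tangential, ccw about axis; s: standoff (m) along axis"
    al,d=np.radians([al,delta]);u=np.array([np.cos(al),np.sin(al),0]);t=np.array([-np.sin(al),np.cos(al),0])
    a=.5*u+np.sqrt(.75)*np.array([0,0,1]); y=R.from_rotvec(a*d).apply(t);z=-a;x=np.cross(y,z)
    g=C+rg*u+[0,0,.0694]+a*s
    return g+.0187*z, R.from_matrix(np.c_[x,y,z])
def delta(p0,r0,p1,r1):
    return np.round((p1-p0)*100,2),np.round((r1*r0.inv()).as_rotvec(),3)
E
python3 - <<'E'
from pose import *
from rig import robot
s=robot.state();p0=s["tcp_pos"];r0=R.from_rotvec(s["orientation"])
M=r0.as_matrix();print(p0,np.degrees(np.arctan2(M[1,1],M[0,1])),s["joints"],s["finger_gap"])
for so in(.07,.0):
  print(so,target(-152.3,-20,so)[0],*delta(p0,r0,*target(-152.3,-20,so)))
E
```

```text
[0.56176208 0.00508347 0.19306585] -62.42474826765626 [-5.16461420e-02 -1.39952852e-02  1.39069074e+00  2.23677528e-04
  1.76700861e+00  1.03791355e+00] 0.05014654901993851
0.07 [ 0.47928289 -0.03903246  0.1138271 ] [-8.25 -4.41 -7.92] [ 0.321 -0.419 -0.339]
0.0 [ 0.51027166 -0.02276299  0.05320532] [ -5.15  -2.78 -13.99] [ 0.321 -0.419 -0.339]
```

Emit:
{"name": "play_rows", "arguments": {
  "deltas": [
    [-2.5,-1.3,0,0.08,-0.105,-0.085,0.14],
    [-5,-2.6,0,0.16,-0.21,-0.17,0.14],
    [-7.5,-3.9,-1,0.24,-0.315,-0.255,0.14],
    [-9.6,-5.1,-3,0.321,-0.419,-0.339,0.14],
    [-9.6,-5.1,-5.3,0.321,-0.419,-0.339,0.14],
    [-8.25,-4.4,-7.9,0.321,-0.419,-0.339,0.14],
    [-8.25,-4.4,-7.9,0.321,-0.419,-0.339,0.14]
  ]
}}

```text
time_s: 18.4
tcp_pos: [0.4779, -0.038, 0.111]
orientation: [-2.84, -0.19, -0.691]
contact_force: [-0.6, 0.5, -0.8]
finger_gap: 0.0503
finger_force: 0.0
```

```bash
python3 - <<'E'
from cam import *
from pose import *
from rig import robot
s=robot.state();p0=s["tcp_pos"];r0=R.from_rotvec(s["orientation"])
print(s["joints"],*delta(p0,r0,*target(-152.3,-20,0.07)),p0,*delta(p0,r0,*target(-152.3,-20,0)))
a=grab_frame("top");b=grab_frame("side");np.savez("top5.npz",**a)
o=np.hstack([cv2.resize(a["image"][140:260,240:346,::-1],(397,450),interpolation=cv2.INTER_CUBIC),cv2.resize(b["image"][140:260,270:376,::-1],(397,450),interpolation=cv2.INTER_CUBIC)])
cv2.imwrite("pics/c5.png",o)
E
```

```text
[-0.45246019 -0.6340735   2.1095451   0.4243928   1.36129984  0.95976748] [ 0.14 -0.1   0.28] [-0.002 -0.005 -0.   ] [ 0.47786489 -0.03803684  0.11100856] [ 3.24  1.53 -5.78] [-0.002 -0.005 -0.   ]
```

View pics/c5.png

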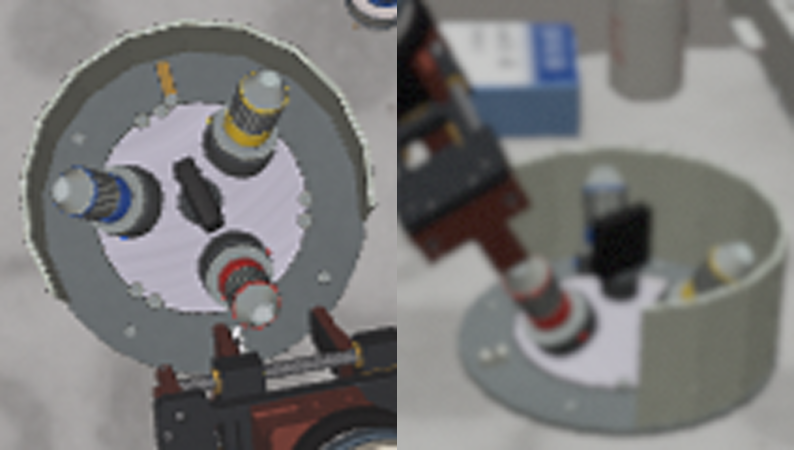

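The tilted gripper sits in line with the red objective (245,300 in the crop), with one finger each side, so I advance along the axis and grip.

Emit:
{"name": "play_rows", "arguments": {
  "deltas": [
    [0.8,0.4,-1.4,0,0,0,0.14],
    [1.6,0.8,-2.9,0,0,0,0.14],
    [2.4,1.2,-4.4,0,0,0,0.14],
    [3.2,1.6,-5.8,0,0,0,0.14],
    [3.2,1.6,-5.8,0,0,0,0.14],
    [3.2,1.6,-5.8,0,0,0,-1],
    [3.2,1.6,-5.8,0,0,0,-1],
    [3.2,1.6,-5.8,0,0,0,-1]
  ]
}}

```text
time_s: 19.5
tcp_pos: [0.5121, -0.0235, 0.0587]
orientation: [-2.842, -0.193, -0.704]
contact_force: [-1.5, -0.3, 1.8]
finger_gap: 0.0294
finger_force: 30.0
```

```bash
python3 - <<'E'
from pose import *
from rig import robot
s=robot.state();p0=s["tcp_pos"];r0=R.from_rotvec(s["orientation"])
print(p0,s["contact_force"],s["finger_gap"],*delta(p0,r0,*target(-152.3,-20,0)))
p1,r1=target(-152.3,-20,0)
for al in(-156,-160,-165,-170,-175):print(al,*delta(p1,r1,*target(al,-20,0)))
E
```

```text
[ 0.51213982 -0.02346417  0.05874689] [-1.52525385 -0.34087901  1.76118878] 0.029435583642881315 [-0.19  0.07 -0.55] [ 0.002  0.004 -0.   ]
-156 [-0.17  0.34  0.  ] [ 0.     0.    -0.065]
-160 [-0.32  0.72  0.  ] [ 0.     0.    -0.134]
-165 [-0.47  1.21  0.  ] [ 0.     0.    -0.222]
-170 [-0.58  1.71  0.  ] [ 0.     0.    -0.309]
-175 [-0.65  2.22  0.  ] [ 0.     0.    -0.396]
```

Emit:
{"name": "play_rows", "arguments": {
  "deltas": [
    [-0.17,0.34,0,0,0,-0.065,-1],
    [-0.32,0.72,0,0,0,-0.134,-1],
    [-0.47,1.21,0,0,0,-0.222,-1],
    [-0.47,1.21,0,0,0,-0.222,-1]
  ]
}}

```text
time_s: 20.0
tcp_pos: [0.5094, -0.0186, 0.0613]
orientation: [-2.905, 0.127, -0.761]
contact_force: [-0.0, -28.1, 4.1]
finger_gap: 0.0296
finger_force: 30.2
```

```bash
python3 - <<'E'
from pose import *
from rig import robot
s=robot.state();p0=s["tcp_pos"];r0=R.from_rotvec(s["orientation"])
print(p0,s["contact_force"],s["wrist_torque"],s["finger_gap"],s["joints"]);g=p0-.0187*r0.as_matrix()[:,2]-C;print(g,np.degrees(np.arctan2(g[1],g[0])))
E
```

```text
[ 0.50937829 -0.01862891  0.0613289 ] [ -0.04032546 -28.11745272   4.14429727] [-5.00292483 -0.04172875 -2.45487444] 0.029642876091958682 [-0.26691687 -0.62637141  2.19599024  0.26658505  1.10882729  1.32868166]
[-0.06204286 -0.02517927  0.07746757] -157.91088171772086
```

Emit:
{"name": "play_rows", "arguments": {
  "deltas": [
    [-0.05,0.25,0,0,0,-0.03,-1],
    [-0.1,0.5,0,0,0,-0.05,-1],
    [-0.1,0.5,0,0,0,-0.05,-1]
  ]
}}

```text
time_s: 20.38
tcp_pos: [0.5089, -0.0173, 0.0621]
orientation: [-2.916, 0.203, -0.774]
contact_force: [-0.8, -41.1, 5.3]
finger_gap: 0.0296
finger_force: 30.3
```

```bash
python3 - <<'E'
from cam import *
from pose import *
from rig import robot
s=robot.state();p0=s["tcp_pos"];r0=R.from_rotvec(s["orientation"])
print(p0,s["contact_force"],s["wrist_torque"],s["finger_gap"]);g=p0-.0187*r0.as_matrix()[:,2]-C;print(g,np.degrees(np.arctan2(g[1],g[0])))
a=grab_frame("top");np.savez("top6.npz",**a)
o=[cv2.resize(a["image"][140:260,240:346,::-1],(397,450),interpolation=cv2.INTER_CUBIC),cv2.resize(a["image"][152:185,266:299,::-1],(396,450),interpolation=cv2.INTER_NEAREST)]
cv2.imwrite("pics/c6.png",np.hstack(o))
E
```

```text
[ 0.50892218 -0.01725286  0.06213063] [ -0.84291774 -41.05854213   5.27804828] [-6.81923973  0.06010697 -3.4144437 ] 0.029586007784317886
[-0.06262697 -0.02322611  0.07825865] -159.65197923020108
```

View pics/c6.png

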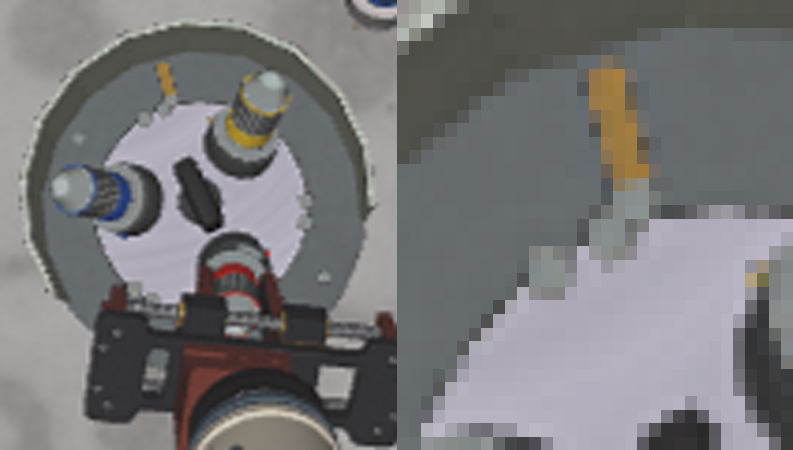

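The roller at (633,195 in the zoom) has not moved, and the bump is pressed hard against it. I'll hold the load briefly to see whether it creeps over.

Emit:
{"name": "play_rows", "arguments": {
  "deltas": [
    [0,0,0,0,0,0,-1],
    [0,0,0,0,0,0,-1],
    [0,0,0,0,0,0,-1],
    [0,0,0,0,0,0,-1],
    [0,0,0,0,0,0,-1],
    [0,0,0,0,0,0,-1]
  ]
}}

```text
time_s: 21.18
tcp_pos: [0.5089, -0.0173, 0.0621]
orientation: [-2.916, 0.203, -0.774]
contact_force: [-1.4, -40.3, 6.5]
finger_gap: 0.03
finger_force: 30.3
```

```bash
cat > st.py <<'E'
from cam import *
from pose import *
from rig import robot
s=robot.state();p0=s["tcp_pos"];r0=R.from_rotvec(s["orientation"])
print(p0,s["contact_force"],s["wrist_torque"],s["finger_gap"]);g=p0-.0187*r0.as_matrix()[:,2]-C;print(g,np.degrees(np.arctan2(g[1],g[0])))
def tips(f):
    "yellow/blue lens tip angles from bright blobs near the predicted tip; knob bar angle"
    im=f["image"].astype(int);h=cv2.cvtColor(f["image"],cv2.COLOR_RGB2HSV)
    for n,lo,hi in(("yellow",20,32),("blue",105,118)):
        m=((h[...,0]>=lo)&(h[...,0]<=hi)&(h[...,1]>110)).astype(np.uint8);mm=np.zeros_like(m);mm[155:232,250:335]=m[155:232,250:335]
        q=np.argwhere(mm)[:,::-1];w=onz(f,q.mean(0)[None],.07)[0,:2]-C[:2];print(n,len(q),np.degrees(np.arctan2(w[1],w[0])))
E
python3 - <<'E'
from st import *
for n in("top3","top5","top6"): tips(dict(np.load(n+".npz")))
tips(grab_frame("top"))
E
```

```text
[ 0.50893256 -0.01728845  0.06213255] [ -1.39824936 -40.27714087   6.45028754] [-6.74849477  0.0694573  -3.3636167 ] 0.02998664433761878
[-0.06261399 -0.02327286  0.07826105] -159.61050969908152
yellow 58 -32.828717601344096
blue 44 93.83271818852738
yellow 59 -36.32888976340343
blue 41 94.06105881417163
yellow 59 -38.36767163174468
blue 41 91.88478760230943
yellow 62 -40.72480502255689
blue 43 91.51976702005065
```

Emit:
{"name": "play_rows", "arguments": {
  "deltas": [
    [-0.03,0.2,0,0,0,-0.03,-1],
    [-0.05,0.4,0,0,0,-0.06,-1],
    [-0.05,0.4,0,0,0,-0.06,-1],
    [-0.05,0.4,0,0,0,-0.06,-1],
    [-0.05,0.4,0,0,0,-0.06,-1],
    [-0.05,0.4,0,0,0,-0.06,-1]
  ]
}}

```text
time_s: 21.98
tcp_pos: [0.5085, -0.0164, 0.0626]
orientation: [-2.927, 0.293, -0.787]
contact_force: [-2.0, -52.9, 6.5]
finger_gap: 0.0301
finger_force: 30.2
```

```bash
python3 - <<'E'
from st import *
f=grab_frame("top");tips(f);np.savez("top7.npz",**f)
E
```

```text
[ 0.50846056 -0.01640113  0.06255877] [ -1.9732449  -52.90262182   6.48581515] [-8.52230046  0.1476336  -4.33481175] 0.03006023871551786
[-0.06318672 -0.02170967  0.07867663] -161.03832312374007
yellow 54 -37.63195836020912
blue 46 91.34289024533207
```

```bash
python3 - <<'E'
from cam import *
C=np.array([.5622,.0045])
for n in("top0","top3","top5","top6","top7"):
    f=dict(np.load(n+".npz"));h=cv2.cvtColor(f["image"],cv2.COLOR_RGB2HSV).astype(float)
    m=(h[...,0]>10)&(h[...,0]<25)&(h[...,1]>90);w=np.where(m,h[...,1],0);w[:155]=0;w[168:]=0;w[:,:278]=0;w[:,290:]=0
    yy,xx=np.mgrid[:400,:640];o=(round((w*xx).sum()/w.sum(),2),round((w*yy).sum()/w.sum(),2),int(m[155:168,278:290].sum()))
    # profile of brightness along roller radial line (15 deg), r 68..80 mm ; and across rim at r=70 mm, angle scan
    g=f["image"].mean(2).astype(np.float32)
    def samp(r,a,z=.035):
        P=np.c_[C[0]+r*np.cos(a),C[1]+r*np.sin(a),np.full(len(r),z)];p=proj(f,P).astype(np.float32);return cv2.remap(g,p[:,:1],p[:,1:],cv2.INTER_LINEAR).ravel().astype(int)
    r=np.arange(.066,.09,.0015);print(n,o,samp(r,np.full(len(r),np.radians(15))))
    a=np.radians(np.arange(10,46,2));print("   rim",samp(np.full(len(a),.0715),a))
    a=np.radians(np.arange(-112,-70,2));print("   rimR",samp(np.full(len(a),.0715),a))
E
```

```text
top0 (np.float64(283.86), np.float64(160.57), 25) [137 141 139 136 128 115 112 114 115 115 116 114 112 114 115 116]
   rim [103 103 134 130 123  88 106 106 107 106 107 105 105  97 102 106 106 104]
   rimR [101 103 104  99 100 103 105 103 101 101 101 105 107 100 101 105 105 106
 101 102 105]
top3 (np.float64(283.86), np.float64(160.57), 25) [138 141 140 137 129 116 113 114 115 116 116 114 114 115 116 117]
   rim [103 104 135 131 124  89 104 106 107 107 107 105 104  98 105 106 106 105]
   rimR [101 103 103 101  99 105 110 106 107 101 103 107 108 107 106 105 105 106
 106 106 104]
top5 (np.float64(283.86), np.float64(160.56), 25) [137 143 143 144 137 119 115 117 117 118 118 117 116 118 118 119]
   rim [106 109 142 142 129  93 107 108 109 109 109 108 107 100 108 108 108 108]
   rimR [102 104 104 103 104 111 113 106 107 104 107 108 108 108 107 106 106 108
 108 107 106]
top6 (np.float64(283.86), np.float64(160.57), 25) [137 142 140 137 129 116 113 114 115 115 115 114 113 115 116 116]
   rim [103 104 135 131 123  87 104 106 107 107 106 105 104 104 106 106 105 105]
   rimR [100 101 103 101 105 114 116 107  98 101 104 108 100  97 103 105 104 105
 105 105 104]
top7 (np.float64(283.86), np.float64(160.57), 25) [137 141 139 137 129 116 112 114 114 115 116 114 113 114 115 116]
   rim [103 104 135 131 124  89 103 106 106 107 107 101 103 104 105 106 105 104]
   rimR [101 102 102  90  92 115 113 109 100 102 104 105 102 102 105 105 104 104
 106 104 104]
```

The roller has not moved at all under 3.5 N m, so more force this way will not help. Going anticlockwise would pass the other clicks and reach the pointer from the other side. I'll unload, let go and retreat along the objective's axis.

Emit:
{"name": "play_rows", "arguments": {
  "deltas": [
    [0.25,-0.8,0,0,0,0.1,-1],
    [0.5,-1.6,0,0,0,0.2,-1],
    [0.6,-2.0,0,0,0,0.3,-0.6],
    [0.6,-2.0,0,0,0,0.3,0.14],
    [0.6,-2.0,0,0,0,0.3,0.14],
    [0.6,-2.0,0,0,0,0.3,0.14],
    [-0.9,-2.7,3,0,0,0.3,0.14],
    [-2.4,-3.4,6,0,0,0.3,0.14],
    [-3.4,-4,9,0,0,0.3,0.14]
  ]
}}

```text
time_s: 23.15
tcp_pos: [0.4707, -0.0414, 0.1481]
orientation: [-2.85, -0.149, -0.707]
contact_force: [0.5, -0.4, 0.2]
finger_gap: 0.0498
finger_force: 0.0
```

```bash
python3 - <<'E'
from st import *
f=grab_frame("top");tips(f);np.savez("top8.npz",**f)
# bar angle from dark knob pixels on the pale disc
im=f["image"].max(2);m=np.zeros((400,640),np.uint8);m[175:206,280:306]=(im[175:206,280:306]<60)
n,l,st_,_=cv2.connectedComponentsWithStats(m);k=1+np.argmax(st_[1:,4]);q=np.argwhere(l==k)[:,::-1].astype(np.float32)
w=onz(f,q,.1)[:,:2];print("knob",len(q),w.mean(0));ev,V=np.linalg.eigh(np.cov(w.T));print(np.degrees(np.arctan2(V[1,1],V[0,1])))
for psi in(-63,):
    rd=R.from_matrix(np.c_[[np.sin(np.radians(psi)),-np.cos(np.radians(psi)),0],[np.cos(np.radians(psi)),np.sin(np.radians(psi)),0],[0,0,-1]])
    print(*delta(p0,r0,np.array([.5622,.0045,.19]),rd))
E
```

```text
[ 0.47074431 -0.041407    0.14814625] [ 0.54705913 -0.42826784  0.21484157] [-0.11893975  0.35899799 -0.00089683] 0.049769488241442186
[-0.09989643 -0.04997599  0.16432917] -153.42220681003673
yellow 55 -28.89198873627341
blue 44 95.74218268534987
knob 116 [0.55900258 0.00391216]
-150.7017171944605Traceback (most recent call last):
  File "<stdin>", line 8, in <module>
  File "scipy/spatial/transform/_rotation.pyx", line 1143, in scipy.spatial.transform._rotation.Rotation.from_matrix
ValueError: Non-positive determinant (left-handed or null coordinate frame) in rotation matrix 0: [[-0.89100652  0.4539905   0.        ]
 [-0.4539905  -0.89100652  0.        ]
 [ 0.          0.         -1.        ]].
```

```bash
cat >> pose.py <<'E'
def down(psi):
    s,c=np.sin(np.radians(psi)),np.cos(np.radians(psi))
    return R.from_matrix(np.c_[[-s,c,0],[c,s,0],[0,0,-1]])
E
python3 - <<'E'
from st import *
print(*delta(p0,r0,np.array([.5622,.0045,.15]),down(-60.5)))
E
```

```text
[ 0.47175824 -0.04241892  0.15341588] [ 0.33454435 -0.23721158  4.3942141 ] [-0.08770224  0.22560283 -0.05875169] 0.05019164329620029
[-0.09898748 -0.05093788  0.16955616] -152.7701427944633
[ 9.04  4.69 -0.34] [-0.32   0.426  0.4  ]
```

Emit:
{"name": "play_rows", "arguments": {
  "deltas": [
    [1,0.5,2,-0.06,0.085,0.08,0],
    [2.5,1.3,3.5,-0.12,0.17,0.16,-0.2],
    [4.5,2.4,4,-0.19,0.255,0.24,-0.2],
    [6.8,3.5,4,-0.26,0.34,0.32,-0.2],
    [9,4.7,3,-0.32,0.426,0.4,-0.2],
    [9,4.7,0,-0.32,0.426,0.4,-0.2],
    [9,4.7,-4,-0.32,0.426,0.4,-0.2],
    [9,4.7,-8.8,-0.32,0.426,0.4,-0.2],
    [9,4.7,-8.8,-0.32,0.426,0.4,-0.2],
    [9,4.7,-8.8,-0.32,0.426,0.4,-1],
    [9,4.7,-8.8,-0.32,0.426,0.4,-1],
    [9,4.7,-8.8,-0.32,0.426,0.4,-1]
  ]
}}

```text
time_s: 24.7
tcp_pos: [0.563, 0.0046, 0.0624]
orientation: [3.039, 0.795, -0.002]
contact_force: [0.4, -1.0, 5.1]
finger_gap: 0.0139
finger_force: 30.0
```

Emit:
{"name": "play_rows", "arguments": {
  "deltas": [
    [0,0,0,0,0,0.14,-1],
    [0,0,0,0,0,0.28,-1],
    [0,0,0,0,0,0.42,-1],
    [0,0,0,0,0,0.56,-1],
    [0,0,0,0,0,0.7,-1],
    [0,0,0,0,0,0.84,-1],
    [0,0,0,0,0,0.98,-1],
    [0,0,0,0,0,1.12,-1],
    [0,0,0,0,0,1.26,-1],
    [0,0,0,0,0,1.4,-1],
    [0,0,0,0,0,1.54,-1],
    [0,0,0,0,0,1.68,-1]
  ]
}}

```text
time_s: 26.2
tcp_pos: [0.562, 0.0049, 0.0623]
orientation: [1.429, 2.792, -0.006]
contact_force: [-4.0, 1.1, 7.1]
finger_gap: 0.0143
finger_force: 31.1
```

Emit:
{"name": "play_rows", "arguments": {
  "deltas": [
    [0,0,0,0,0,0.1,-1],
    [0,0,0,0,0,0.2,-1],
    [0,0,0,0,0,0.2,-1]
  ]
}}

```text
time_s: 26.58
tcp_pos: [0.5613, 0.0061, 0.0623]
orientation: [1.149, 2.92, -0.003]
contact_force: [-6.7, 4.3, 9.4]
finger_gap: 0.0179
finger_force: 36.2
```

```bash
python3 - <<'E'
from st import *
M=r0.as_matrix();print(np.degrees(np.arctan2(M[1,1],M[0,1])),s["joints"])
E
```

```text
[0.5612574  0.00613338 0.06230508] [-6.6808904   4.30769579  9.39554288] [ 0.66389174  1.23027302 -1.11487744] 0.017889641583864514
[-0.00098406  0.00169177  0.08100494] 120.18551039025532
47.0356251862829 [-0.04780548  0.0136793   1.59524452 -0.00301575  1.53030487 -0.86861494]
```

The same jam appears in this direction at the blue click. The pad torque grows with the twist angle, and the first pass twisted without stopping. I'll go back to the red click and raise the twist in steps.

Emit:
{"name": "play_rows", "arguments": {
  "deltas": [
    [0,0,0,0,0,-0.18,-1],
    [0,0,0,0,0,-0.36,-1],
    [0,0,0,0,0,-0.54,-1],
    [0,0,0,0,0,-0.72,-1],
    [0,0,0,0,0,-0.9,-1],
    [0,0,0,0,0,-1.08,-1],
    [0,0,0,0,0,-1.26,-1],
    [0,0,0,0,0,-1.44,-1],
    [0,0,0,0,0,-1.62,-1],
    [0,0,0,0,0,-1.8,-1],
    [0,0,0,0,0,-1.98,-1],
    [0,0,0,0,0,-2.12,-1]
  ]
}}

```text
time_s: 28.08
tcp_pos: [0.5621, 0.0041, 0.0624]
orientation: [3.113, 0.421, -0.006]
contact_force: [-5.9, -4.2, 9.2]
finger_gap: 0.0174
finger_force: 36.4
```

Emit:
{"name": "play_rows", "arguments": {
  "deltas": [
    [0,0,0,0,0,-0.15,-1],
    [0,0,0,0,0,-0.3,-1],
    [0,0,0,0,0,-0.35,-1]
  ]
}}

```text
time_s: 28.45
tcp_pos: [0.5626, 0.0044, 0.0627]
orientation: [-3.138, 0.123, 0.002]
contact_force: [-2.9, -2.7, 7.5]
finger_gap: 0.0265
finger_force: 40.4
```

Emit:
{"name": "play_rows", "arguments": {
  "deltas": [
    [0,0,0,0,0,-0.1,-1],
    [0,0,0,0,0,-0.1,-1]
  ]
}}

```text
time_s: 28.7
tcp_pos: [0.5627, 0.0044, 0.0624]
orientation: [-3.127, 0.278, 0.001]
contact_force: [0.1, -3.2, 5.9]
finger_gap: 0.0227
finger_force: 39.3
```

The gap fell from 26.5 to 22.7 mm while the twist grew, so the turret went over the bump. I'll ease back square and release, then check.

Emit:
{"name": "play_rows", "arguments": {
  "deltas": [
    [0,0,0,0,0,0.15,-1],
    [0,0,0,0,0,0.3,-1],
    [0,0,0,0,0,0.42,-1],
    [0,0,0,0,0,0.42,-1]
  ]
}}

```text
time_s: 29.2
tcp_pos: [0.5629, 0.0044, 0.0619]
orientation: [-3.118, -0.378, 0.002]
contact_force: [1.1, -3.0, 4.8]
finger_gap: 0.0143
finger_force: 30.1
```

```bash
python3 - <<'E'
from st import *
M=r0.as_matrix();print(np.degrees(np.arctan2(M[1,1],M[0,1])))
E
```

```text
[0.56288529 0.00442857 0.0619095 ] [ 1.11152352 -3.01434364  4.82290587] [-0.51142559 -0.02184373  0.5044553 ] 0.014258997637284323
[ 7.15008832e-04 -7.87057535e-05  8.06094709e-02] -6.281635816244047
-76.16864077089673
```

Emit:
{"name": "play_rows", "arguments": {
  "deltas": [
    [0,0,0,0,0,0,-0.5],
    [0,0,0,0,0,0,-0.2],
    [0,0,1,0,0,0,-0.2],
    [0,0,6,0,0,0,-0.2],
    [0,0,11,0,0,0,0.1],
    [0,0,12,0,0,0,0.14],
    [0,0,12,0,0,0,0.14]
  ]
}}

```text
time_s: 30.08
tcp_pos: [0.5618, 0.0051, 0.1803]
orientation: [-3.117, -0.379, 0.007]
contact_force: [0.5, -0.7, -1.2]
finger_gap: 0.05
finger_force: 0.0
```

```bash
python3 - <<'E'
from st import *
for so in(.10,.07,.0): print(so,*delta(p0,r0,*target(-165,-20,so)))
E
```

```text
[0.56179268 0.00505462 0.18026887] [ 0.53370382 -0.72318617 -1.15185783] [-0.09663004  0.17543382  0.02051421] 0.05001175676779488
[-0.00032427  0.00052564  0.19896866] 121.67100110090387
0.1 [-10.45  -2.87  -4.05] [ 0.215 -0.483 -0.323]
0.07 [-9.01 -2.48 -6.64] [ 0.215 -0.483 -0.323]
0.0 [ -5.62  -1.57 -12.71] [ 0.215 -0.483 -0.323]
```

Emit:
{"name": "play_rows", "arguments": {
  "deltas": [
    [-2.8,-0.8,1,0.05,-0.12,-0.08,0.14],
    [-5.6,-1.5,1,0.1,-0.24,-0.16,0.14],
    [-8,-2.2,0,0.16,-0.36,-0.24,0.14],
    [-10.4,-2.9,-1.5,0.215,-0.483,-0.323,0.14],
    [-10.4,-2.9,-4,0.215,-0.483,-0.323,0.14],
    [-9,-2.5,-6.6,0.215,-0.483,-0.323,0.14],
    [-9,-2.5,-6.6,0.215,-0.483,-0.323,0.14]
  ]
}}

```text
time_s: 30.95
tcp_pos: [0.4696, -0.0193, 0.1087]
orientation: [-2.891, 0.127, -0.726]
contact_force: [0.0, -0.2, 0.4]
finger_gap: 0.0499
finger_force: 0.0
```

```bash
python3 - <<'E'
from st import *
f=grab_frame("top");np.savez("top9.npz",**f);b=grab_frame("side")
tips(f)
print(s["joints"],*delta(p0,r0,*target(-165,-20,0)))
o=[cv2.resize(f["image"][140:246,240:346,::-1],(530,530),interpolation=cv2.INTER_CUBIC),np.zeros((530,270,3),np.uint8)];o[1][:270]=cv2.resize(b["image"][160:260,275:375,::-1],(270,270),interpolation=cv2.INTER_CUBIC)
cv2.imwrite("pics/c9.png",np.hstack(o))
E
```

```text
[ 0.46963863 -0.01925044  0.10867949] [ 0.00787026 -0.19877839  0.42312065] [-0.07329753  0.37490846  0.03478159] 0.049944961376119194
[-0.10145251 -0.02621139  0.12494544] -165.51377384815163
yellow 52 -48.244635374420916
blue 43 79.3765413916568
[-0.32139476 -0.7651722   2.18780387  0.2902881   1.29049003  1.31778419] [ 3.59  0.86 -5.55] [-0.002 -0.009 -0.   ]
```

View pics/c9.png

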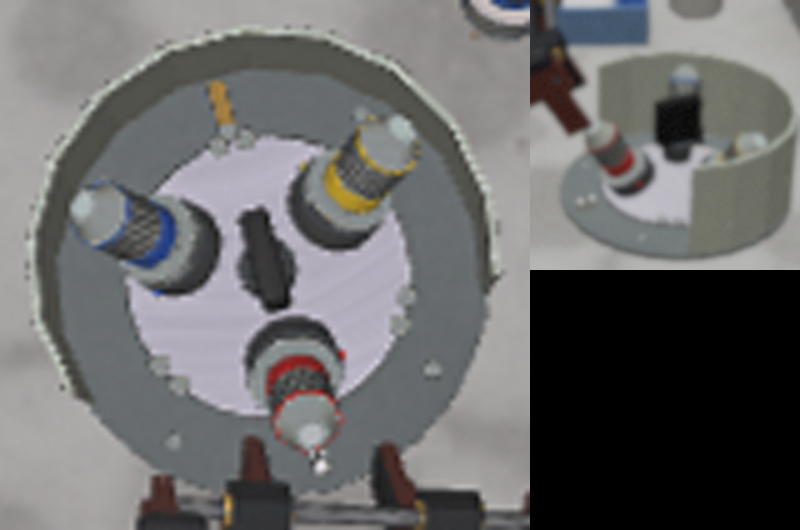

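Bumps at (222,145) and (246,140) now straddle the roller, so it has clicked in. The red tip (310,435) stands at the pointer (320,462) with a finger on each side. I grip it and unscrew.

Emit:
{"name": "play_rows", "arguments": {
  "deltas": [
    [0.9,0.25,-1.5,0,0,0,0.14],
    [1.8,0.5,-3.1,0,0,0,0.14],
    [2.6,0.7,-4.7,0,0,0,0.14],
    [3.4,0.9,-6.1,0,0,0,0.14],
    [3.4,0.9,-6.1,0,0,0,0.14],
    [3.4,0.9,-6.1,0,0,0,-1],
    [3.4,0.9,-6.1,0,0,0,-1],
    [3.4,0.9,-6.1,0,0,0,-1]
  ]
}}

```text
time_s: 32.05
tcp_pos: [0.5059, -0.0112, 0.0537]
orientation: [-2.89, 0.126, -0.74]
contact_force: [-0.7, 0.2, 1.6]
finger_gap: 0.0293
finger_force: 30.0
```

```bash
python3 - <<'E'
from st import *
print(*delta(p0,r0,*target(-165,-20,0)))
E
```

```text
[ 0.50590543 -0.01123197  0.0537019 ] [-0.6996309   0.20890812  1.55478612] [-0.11063833  0.33055052 -0.0191626 ] 0.02926813749771952
[-0.06533302 -0.01814306  0.06989396] -164.4799580556195
[-0.04  0.06 -0.05] [0. 0. 0.]
```

Emit:
{"name": "play_rows", "arguments": {
  "deltas": [
    [0,0,0,-0.07,-0.019,0.125,-1],
    [0,0,0,-0.14,-0.037,0.25,-1],
    [0,0,0,-0.21,-0.056,0.375,-1],
    [0,0,0,-0.28,-0.075,0.5,-1],
    [0,0,0,-0.35,-0.093,0.625,-1],
    [0,0,0,-0.42,-0.112,0.75,-1],
    [0,0,0,-0.49,-0.13,0.875,-1],
    [0,0,0,-0.556,-0.149,0.998,-1],
    [0,0,0,-0.556,-0.149,0.998,-1],
    [0,0,0,-0.556,-0.149,0.998,-1]
  ]
}}

```text
time_s: 33.3
tcp_pos: [0.5056, -0.011, 0.0532]
orientation: [2.508, 1.473, 0.75]
contact_force: [-4.4, 1.0, 3.9]
finger_gap: 0.0295
finger_force: 30.0
```

```bash
python3 - <<'E'
from st import *
print(*delta(p0,r0,*target(-165,46,0)),s["joints"],-r0.as_matrix()[:,2])
E
```

```text
[ 0.50562677 -0.01100927  0.05322693] [-4.44975082  0.95765993  3.87586102] [0.1435093  0.69651344 0.19595241] 0.029474848560033816
[-0.06560098 -0.01791427  0.06942586] -164.72610634229602
[-0.01  0.03 -0.  ] [-0.    -0.001  0.002] [-0.26420239 -0.62276361  2.20629475  0.28292277  1.11137739  0.17624134] [-0.48276781 -0.12860996  0.86625327]
```

Emit:
{"name": "play_rows", "arguments": {
  "deltas": [
    [-0.25,-0.06,0.43,0,0,0,-1],
    [-0.5,-0.13,0.87,0,0,0,-1],
    [-0.75,-0.2,1.3,0,0,0,-1],
    [-1.0,-0.26,1.73,0,0,0,-1],
    [-1.0,-0.26,1.73,0,0,0,-1]
  ]
}}

```text
time_s: 33.92
tcp_pos: [0.4956, -0.0139, 0.0705]
orientation: [2.505, 1.475, 0.749]
contact_force: [0.3, 0.0, -2.2]
finger_gap: 0.0291
finger_force: 30.0
```

It holds about the objective's weight and is out. Next I work out the carry to the tray.

```bash
python3 - <<'E'
from st import *
z=r0.as_matrix()[:,2];ax=np.cross(z,[0,0,-1]);v=ax/np.linalg.norm(ax)*np.arccos(-z[2]);print("untilt",v.round(3))
p1=np.array([.4745,-.2503,.0343]);print(((p1-p0)*100).round(2));r1=R.from_rotvec(v)*r0;M=r1.as_matrix();print(M[:,2],np.degrees(np.arctan2(M[1,1],M[0,1])))
E
```

```text
[ 0.49556286 -0.01391792  0.0704519 ] [ 0.33112171  0.00657148 -2.23118116] [-0.1319776   0.43874012  0.00192399] 0.029112033519314944
[-0.07566816 -0.02081225  0.0866506 ] -164.62128269858405
untilt [-0.134  0.506  0.   ]
[ -2.11 -23.64  -3.62]
[ 9.00829751e-17 -4.35877656e-17 -1.00000000e+00] -29.02132458914852
```

Emit:
{"name": "play_rows", "arguments": {
  "deltas": [
    [-0.5,-0.13,2.5,0,0,0,-1],
    [-1,-0.3,5.5,0,0,0,-1],
    [-1.2,-0.5,8.5,-0.02,0.08,0,-1],
    [-1.4,-3,10,-0.05,0.18,0,-1],
    [-1.6,-7,10,-0.075,0.28,0,-1],
    [-1.8,-12,10,-0.1,0.38,0,-1],
    [-2,-17,9,-0.125,0.47,0,-1],
    [-2.1,-21,7,-0.134,0.506,0,-1],
    [-2.1,-23.6,5,-0.134,0.506,0,-1],
    [-2.1,-23.6,2,-0.134,0.506,0,-1],
    [-2.1,-23.6,1,-0.134,0.506,0,-1],
    [-2.1,-23.6,1,-0.134,0.506,0,-1]
  ]
}}

```text
time_s: 35.42
tcp_pos: [0.4743, -0.2492, 0.0794]
orientation: [-2.705, -1.593, 0.002]
contact_force: [1.3, -0.7, -1.5]
finger_gap: 0.0301
finger_force: 30.0
```

```bash
python3 - <<'E'
from st import *
print(r0.as_matrix()[:,2],((np.array([.4745,-.2503,.0343])-p0)*100).round(2))
f=grab_frame("side");im=f["image"];h=cv2.cvtColor(im,cv2.COLOR_RGB2HSV)
q=proj(f,[[.4745,-.2503,.1],[.4745,-.2503,.03]]);print(q)
x,y=q.mean(0).astype(int)
m=np.zeros((400,640),np.uint8);m[y-40:y+40,x-40:x+40]=(((h[...,0]<6)|(h[...,0]>172))&(h[...,1]>190)&(h[...,2]>130))[y-40:y+40,x-40:x+40]
w=np.argwhere(m);print("red px",len(w),w.mean(0)[::-1] if len(w) else 0,w.min(0)if len(w) else 0,w.max(0)if len(w) else 0)
np.savez("side10.npz",**f)
E
```

```text
[ 0.47428112 -0.24920175  0.07941519] [ 1.34440058 -0.67553166 -1.49349739] [-0.06651286  0.07819875  0.02531177] 0.030060315810134602
[-0.08787877 -0.25372903  0.09811512] -109.1034721719147
[-0.00214492  0.00145866 -0.99999664] [ 0.02 -0.11 -4.51]
[[308.74312185 262.92880348]
 [308.56558633 291.14176012]]
red px 0 0 0 0
```

Emit:
{"name": "play_rows", "arguments": {
  "deltas": [
    [0,0,-1.2,0,0,0,-1],
    [0,0,-2.4,0,0,0,-1],
    [0,0,-3.4,0,0,0,-1],
    [0,0,-4.0,0,0,0,-1],
    [0,0,-4.4,0,0,0,-1],
    [0,0,-4.6,0,0,0,-1],
    [0,0,-4.6,0,0,0,-1]
  ]
}}

```text
time_s: 36.35
tcp_pos: [0.4746, -0.2497, 0.034]
orientation: [-2.706, -1.594, 0.001]
contact_force: [-1.0, 0.1, -0.2]
finger_gap: 0.0294
finger_force: 30.0
```

Emit:
{"name": "play_rows", "arguments": {
  "deltas": [
    [0,0,-0.1,0,0,0,-1],
    [0,0,-0.15,0,0,0,-1],
    [0,0,-0.15,0,0,0,-1]
  ]
}}

```text
time_s: 36.72
tcp_pos: [0.4749, -0.2497, 0.0335]
orientation: [-2.707, -1.594, -0.0]
contact_force: [-2.6, 1.6, 5.0]
finger_gap: 0.0294
finger_force: 30.0
```

```bash
python3 - <<'E'
from st import *
f=grab_frame("side");np.savez("side11.npz",**f)
cv2.imwrite("pics/c10.png",cv2.resize(f["image"][215:340,240:390,::-1],(600,500),interpolation=cv2.INTER_CUBIC))
E
```

```text
[ 0.47487005 -0.24973513  0.03352795] [-2.62200189  1.5738711   5.01911594] [ 0.21330008  0.50222567 -0.04473655] 0.029399328894235004
[-0.08732973 -0.25423748  0.05222795] -108.95742649032015
```

The foot is on the mat: there is a 5 N reaction at the expected height. I release slowly and lift away.

Emit:
{"name": "play_rows", "arguments": {
  "deltas": [
    [0,0,0.05,0,0,0,-0.25],
    [0,0,0.05,0,0,0,-0.1],
    [0,0,0.05,0,0,0,0.2],
    [0,0,0.05,0,0,0,0.3],
    [0,0,1,0,0,0,0.3],
    [0,0,3,0,0,0,0.3],
    [0,0,7,0,0,0,0.3],
    [0,0,12,0,0,0,0.3],
    [-3,-6,16,0,0,0,0.3],
    [-5,-12,18,0,0,0,0.3],
    [-6,-15,18,0,0,0,0.3],
    [-6,-15,18,0,0,0,0.3]
  ]
}}

```text
time_s: 38.28
tcp_pos: [0.4132, -0.4025, 0.2146]
orientation: [2.709, 1.587, -0.001]
contact_force: [-0.0, 0.7, 0.5]
finger_gap: 0.0569
finger_force: 0.0
```

```bash
python3 - <<'E'
from st import *
t=grab_frame("top");b=grab_frame("side")
def redpix(f,P):
    x,y=proj(f,[P])[0].astype(int);h=cv2.cvtColor(f["image"],cv2.COLOR_RGB2HSV)
    sub=h[y-30:y+30,x-30:x+30];m=((sub[...,0]<5)|(sub[...,0]>170))&(sub[...,1]>120)&(sub[...,2]>90);q=np.argwhere(m)[:,::-1]+[x-30,y-30]
    return len(q),(q.min(0),q.max(0),q.mean(0)) if len(q) else None
def bright(f,P):
    x,y=proj(f,[P])[0].astype(int);sub=f["image"][y-14:y+14,x-14:x+14].min(2);q=np.argwhere(sub>110)[:,::-1]+[x-14,y-14];return len(q),q.min(0),q.max(0),q.mean(0)
P=[.4745,-.2503,.04]
for n,f in(("top",t),("side",b)): print(n,redpix(f,P),bright(f,P),proj(f,[[.4745,-.2503,.006],[.4745,-.2503,.076]]))
tips(t)
E
```

```text
[ 0.41321027 -0.40254388  0.21455619] [-0.04669458  0.74605816  0.50348491] [-0.08331649  0.11618533  0.02196001] 0.056945343715088526
[-0.14899615 -0.40700997  0.23325616] -110.10641231002717
top (9, (array([394, 226]), array([407, 236]), array([397.88888889, 232.33333333]))) (162, array([391, 223]), array([408, 239]), array([399.67901235, 231.05555556])) [[398.07176277 230.31718652]
 [404.21559465 229.47758206]]
side (50, (array([302, 293]), array([314, 298]), array([308.18, 295.76]))) (233, array([294, 273]), array([319, 300]), array([306.82403433, 284.27896996])) [[308.50919398 300.27540997]
 [308.6799611  272.87496182]]
yellow 53 -47.9429603559629
blue 43 78.77895405168458
```

```bash
python3 -c "
from rig import job
print(job.finish_job())"
```

```text
the job is handed in; nothing more can be done
None
```

I handed the job in at about 38 s: by the cameras, the red objective stands upright near the tray centre, and the yellow and blue ones turned with the turret, apparently still seated. The knob stuck on the click bump several times, so I also tried swinging the turret by the red objective (up to about 53 N, without success) before the knob took it in, and I got no verdict back from the judging.

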